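# Load a core on the carrying spindle and hold it up level

### The arm

A 6-joint arm with a two-finger parallel gripper is mounted at the origin on a cart in front of the work surface, level with it; the furniture and walls round the work are solid. World frame = base frame: x ahead of the robot, y to its left, z up, the work surface at z = 0. Lengths are in m, angles in degrees, forces in N, time in s.
With the tool pointing down it reaches from about 0.35 to 0.875 m from the base axis. Payload 4.2 kg.
Tool frame: the origin (TCP) lies on the front face of the gripper's body, between the roots of the fingers; the fingertips stand finger_overhang ahead of it and the grasp point (between the pads) lies 51 mm ahead of it (finger_overhang is the distance from the TCP to the fingertips, in m); z points along the fingers, y is the line along which they close (so a half turn about z gives the same grasp; the last joint's range is limited). The gripper opens to 87 mm and grips with 3 to 60 N. Pads are 19 mm wide; open, the fingers measure 117 mm over their backs; the gripper's body (75 mm by 190 mm) begins 51 mm behind the grasp point.
Start: joints at [-58.121, 22.042, 0.453, 0, -68.411, -14.817], TCP at [0.183, -0.597, 0.292] pointing down, gripper open.
Joint ranges: [-179.83, 179.83], [-69.29, 118.12], [-61.27, 80.66], [-181.25, 117.63], [-171.15, -9.14], [-177.46, 177.46]. Speed limits (degrees/s): [159.86, 159.86, 180, 180, 180, 180].

### API

Orientations are given as a 3x3 rotation matrix whose columns are the frame's x, y, z axes.
In Python, from station import sense, capture, camera_model, finish_job, finger_overhang gives the robot as it stands. The module is installed in compiled form; this text tells all that it offers.
- The arm moves only by the tool jog_arm, never from a script. Its argument "rows" is a list that holds one entry, the list of rows, each a list of 4 numbers: the shift along the tool's x, y, z in m, then the turn about the tool's z in rad. A call has 1 to 20 rows; each row shifts and turns the commanded pose from where the row before left it, along the tool's axes as they then stand; what a row does not reach is not made up. A row lasts 1/8 s, in which the tool goes at most 62.5 mm and 10.7 degrees, less where a joint would pass 70% of its speed; a pose out of reach is approached as far as the arm can. A call is refused whole if a number of a shift passes 0.0625 or a number of a turn 0.188, either way. A call with a gripper value outside its range is refused whole. "claw" is the opening, from 0 (shut) to 1 (fully open), set as the call begins (left out, the last holds). The fingers move at their own pace and stop on an object; the grip force is fixed at half the most. Time passes only in rows, so rows that do not move let the fingers close. It gives the time, the measured TCP pose, the force, the opening and the grip force at its end, in the units of the state.
- sense(): the state, without advancing time (a new reading comes with each control period).
- capture(name): name is "scene" or "top"; returns the picture (384x512x3 uint8, red, green, blue); there is no depth.
- camera_model(name): a dict with "fovy" (degrees; the focal length in pixels is half the picture's height over the tangent of half this angle, whatever the lens; pixels are square), "cx", "cy" (the principal point, pixels), "k1" (the pictures are not rectified: a ray, as slopes to the right and down, at radius r is drawn at 1 + k1 r^2 times it, then the intrinsics apply), "eye" and "rotation" of the camera in the world. Camera axes: x right, y down, z forward; pixel columns grow to the right and rows downward; lengths in m; the calibration is good to about 2 mm. A picture is of the moment at which its call begins. camera_model takes no time and is no camera call.
- finish_job(): hands the job in; it is judged then, once.
The state is a dict: "time_s": time; "joints": joint angles; "joint_velocities": joint speeds; "effort": joint torques, N m; "tcp_pos": TCP position; "ee_rot": TCP orientation; "wrist_force": force on the tool from outside, world axes, zero at the start; "moment": the same for the moment, N m; "gripper_width": opening from 0.0 (shut) to 1.0 (fully open); "gripper_force": force on a finger pad.
Only numpy, scipy, OpenCV 4.12 (cv2) and the standard library are available. Lean on these libraries where they do the work, as an engineer would, in place of code of your own. Each camera call takes 0.05 s, during which the arm holds its last target. There are 200 camera calls.

### The job

With the spindle standing in its nest, thread the larger wound toroid down the spindle's post until it lies fully home on the base, and then the plain steel collar down on top of it. Then take the bare post above the collar, lift the loaded spindle out of its nest to at least 10 cm above the worktop, and finish while still holding it there in the air, level and steady, with both parts still fully home. Do not tip the spindle over and leave the small toroid, the bobbin, the jar and the E-shaped core where they are.

Things in the scene. Friction and masses are not known exactly. Their poses are not given: they have to be found in the camera images.
- nest: Loading nest fixed to the worktop: dark steel plate 104 x 104 x 4 mm with a low round aluminium rim on it (inner diameter 86 mm, outer 95 mm, rim top 11 mm above the worktop). Origin: centre of its underside, on the worktop; z up.
- spindle: Loose metal carrying spindle, 0.2 to 0.45 kg, standing in the nest, underside 4 mm above the worktop: round base 80 mm wide, 10 mm thick, with an upright round post of 10 mm diameter in its middle, straight up to 58 mm above the underside, then tapered to a blunt point at 68 mm. Origin: centre of the underside; z up the post. Once loaded, the stack ends 36 mm above the underside; grip the post above it.
- spindle_tip (a point): The top of the tapered post, 68 mm above the spindle's underside, on the post's axis.
- spindle_core_seat (a point): Point on the post's axis 16 mm above the spindle's underside: where the toroid's centre lies when it is fully home on the base.
- spindle_collar_seat (a point): Point on the post's axis 29 mm above the spindle's underside: where the collar's centre lies when it is fully home on the toroid.
- core: The larger of two wound toroids, lying flat: ring of 40 mm outer diameter, 12 mm high, with a bore of about 14 mm, and two thin wire leads that stick out about 6 mm to its -y side. Origin: on the underside, 3 mm off the ring's axis (the axis is at +3 mm along its y). Grip across the outside of the ring along its x axis, clear of the leads.
- core_bore (a point): Centre of the larger toroid's bore, on the ring's axis, at half its height (6 mm above its underside).
- collar: Plain dark steel collar (plain ring with a small screw hole in its side), 30 mm outer diameter, 14 mm bore, 14 mm high, standing flat on the worktop. Origin: centre of its underside on its axis; z along the axis.
- collar_bore (a point): Centre of the collar's bore, at half its height (7 mm above its underside).
- small_core: Bystander: the smaller wound toroid, 30 x 34 x 9 mm, lying flat. Origin: middle of its underside. Its bore is too small for the post; leave it.
- wound_bobbin: Bystander: upright black bobbin wound with copper wire, 22 x 27 x 32 mm. Origin: centre of its underside. Leave it.
- jar: Bystander: round black screw-cap jar, 36 mm diameter, 52 mm high. Origin: centre of its underside. Leave it.
- ferrite: Bystander: black E-shaped ferrite core lying flat, 21 x 42 x 15 mm. Origin: centre of its underside. Leave it.
There are look-alikes about, which are no part of the job. Leave any red or turquoise look-alike of the core alone.

How it is judged (in metres and radians):
On the way, in this order (a step that is already met when the one before it is completed fails the run):
1. the larger toroid lies fully home on the base of the spindle, which stands in its nest (horizontal distance between spindle and nest below 0.006 m and height (world z) of spindle below 0.008 m and angle between spindle's own z axis and vertical below 0.1 rad and distance between core_bore and spindle_core_seat below 0.005 m), for 0.2 s.
2. the collar lies fully home on the toroid, the spindle still standing in its nest (all of step 1 and distance between collar_bore and spindle_collar_seat below 0.005 m), for 0.2 s.
At the end, for the whole second after the job is handed in: Fingers hold the spindle by its post, underside over 10 cm above the worktop, clear of the nest, within 7 degrees of upright, almost still (under 30 mm/s, 0.3 rad/s); toroid and collar centres within 5 mm of their seats; each bystander within 20 mm of its start (height (world z) of spindle above 0.1 m and angle between spindle's own z axis and vertical below 0.12 rad and distance between core_bore and spindle_core_seat below 0.005 m and distance between collar_bore and spindle_collar_seat below 0.005 m and linear speed of spindle below 0.03 m/s and angular speed of spindle below 0.3 rad/s and contact force between the fingers and spindle above 1 N and contact force between spindle and nest below 0.05 N and not (distance of small_core from where it was at the start of the episode above 0.02 m) and not (distance of wound_bobbin from where it was at the start of the episode above 0.02 m) and not (distance of jar from where it was at the start of the episode above 0.02 m) and not (distance of ferrite from where it was at the start of the episode above 0.02 m)); the arm keeps its last pose, push and grip.
It fails at once if the spindle tips over (angle between spindle's own z axis and vertical above 0.5 rad).
It fails at once if the small toroid is pushed away (more than 20 mm) (distance of small_core from where it was at the start of the episode above 0.02 m).
It fails at once if the bobbin is pushed away (more than 20 mm) (distance of wound_bobbin from where it was at the start of the episode above 0.02 m).
It fails at once if the jar is pushed away (more than 20 mm) (distance of jar from where it was at the start of the episode above 0.02 m).
It fails at once if the E core is pushed away (more than 20 mm) (distance of ferrite from where it was at the start of the episode above 0.02 m).
It also fails if it takes over 72 s, if anything falls off the work surface, if the arm or the gripper's body presses on something with over 40 N, if the wrist force passes 120 N, or if a joint passes its speed limit or range.

## Working session

There is one attempt and no reset: what is moved stays moved. The work goes in short steps, Python scripts to look and compute and a tool call to move; the robot and the scene stay as the last step left them, time stands still between calls to the robot, and variables do not carry over. Pictures are saved under pics/ and viewed, at most 10 in all, crops included, and the job is handed in when it is done.

Besides the shell and the picture viewer there is one more tool, called after "Call:" as name(argument=value, ...) on one line, values as JSON. jog_arm: Moves the arm, as the interface text tells. Its arguments: {"type":"object","properties":{"rows":{"type":"array"},"claw":{"type":"number"}},"required":["rows"]}

```bash
mkdir -p pics; cat > h.py <<'E'
import numpy as np, cv2
from station import *
def ray(n,u,v):
    m=camera_model(n); f=192/np.tan(np.radians(m["fovy"])/2)
    K=np.array([[f,0,m["cx"]],[0,f,m["cy"]],[0,0,1]])
    p=cv2.undistortPoints(np.array([[[u,v]]],float),K,np.array([m["k1"],0,0,0,0],float))[0,0]
    # exact forward model is 1+k1 r^2 of undistorted ray
    return np.array(m["eye"],float), np.array(m["rotation"])@np.array([p[0],p[1],1])
def onz(n,u,v,z):
    e,d=ray(n,u,v); return e+d*(z-e[2])/d[2]
def proj(n,P):
    m=camera_model(n); f=192/np.tan(np.radians(m["fovy"])/2)
    c=np.array(m["rotation"]).T@(np.array(P)-np.array(m["eye"])); s=c[:2]/c[2]; s=s*(1+m["k1"]*(s@s))
    return s*f+np.array([m["cx"],m["cy"]])
def save(n,name,crop=None,s=1):
    im=capture(n)[:,:,::-1]
    if crop: im=im[crop[1]:crop[3],crop[0]:crop[2]]
    im=cv2.resize(im,None,fx=s,fy=s,interpolation=cv2.INTER_CUBIC); cv2.imwrite("pics/"+name,im)
E
python3 - <<'E'
from h import *
print(finger_overhang, sense()); 
for n in("scene","top"): print(camera_model(n))
a=capture("scene");b=capture("top")
np.save("a0.npy",a);np.save("b0.npy",b)
cv2.imwrite("pics/scene0.png",cv2.resize(a[:,:,::-1],(800,600)));cv2.imwrite("pics/top0.png",cv2.resize(b[:,:,::-1],(800,600)))
E
```

```text
0.0697 {'time_s': 0.0, 'joints': array([-5.81213455e+01,  2.20923391e+01,  3.80165686e-01, -2.95237822e-02,
       -6.84107796e+01, -1.48157642e+01]), 'joint_velocities': array([-0.02843823,  0.00386674,  0.04257148,  0.06770238, -0.08905201,
       -0.02674031]), 'effort': array([-7.17583844e-04, -3.90663958e+01,  1.87406999e+01,  4.21980232e+00,
        1.10570338e-02, -1.88711442e-04]), 'tcp_pos': array([ 0.18327694, -0.59705814,  0.29114406]), 'ee_rot': array([[-9.56038995e-01, -2.93238661e-01, -7.26422040e-04],
       [-2.93239548e-01,  9.56036747e-01,  2.07526342e-03],
       [ 8.59386964e-05,  2.19704843e-03, -9.99997583e-01]]), 'wrist_force': array([-0.65788139, -0.60479931,  0.55476006]), 'moment': array([-0.01149763,  0.01001285,  0.02901305]), 'gripper_force': 0.0, 'gripper_width': 1.0023585528027208}
{'fovy': 51.04036930789266, 'cx': 253.60545689930711, 'cy': 184.3878370381351, 'k1': -0.06187849103477571, 'eye': array([-0.0903125 , -0.32493402,  0.94538247]), 'rotation': array([[ 0.46103871, -0.69520418,  0.55148387],
       [-0.88727407, -0.35154707,  0.29859568],
       [-0.01371243, -0.62698151, -0.77891345]])}
{'fovy': 42.92414365068842, 'cx': 254.99008498104953, 'cy': 184.03582443960443, 'k1': 0.05378371890534442, 'eye': array([0.32509648, 0.01015307, 1.1284892 ]), 'rotation': array([[-0.12779296, -0.97152712,  0.19950946],
       [-0.99179834,  0.12472646, -0.02791702],
       [ 0.00223804, -0.20144075, -0.97949815]])}
```

View pics/scene0.png

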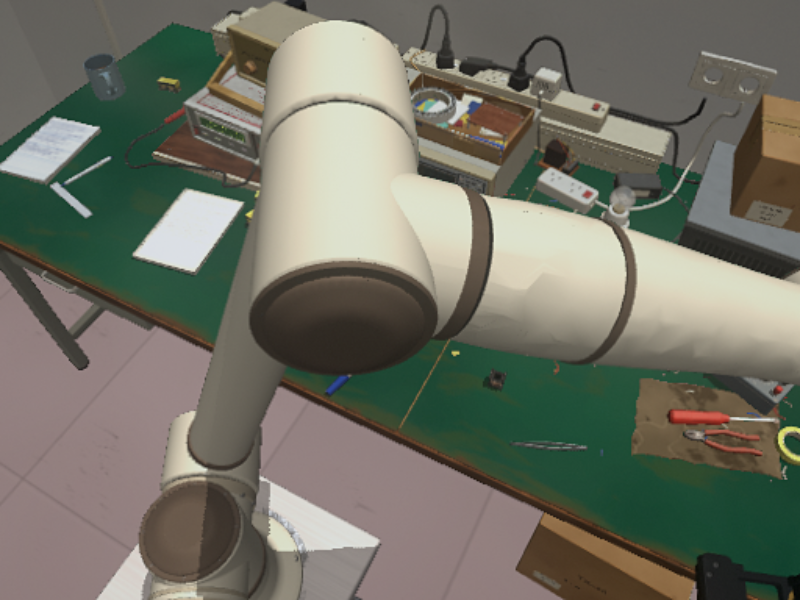

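View pics/top0.png

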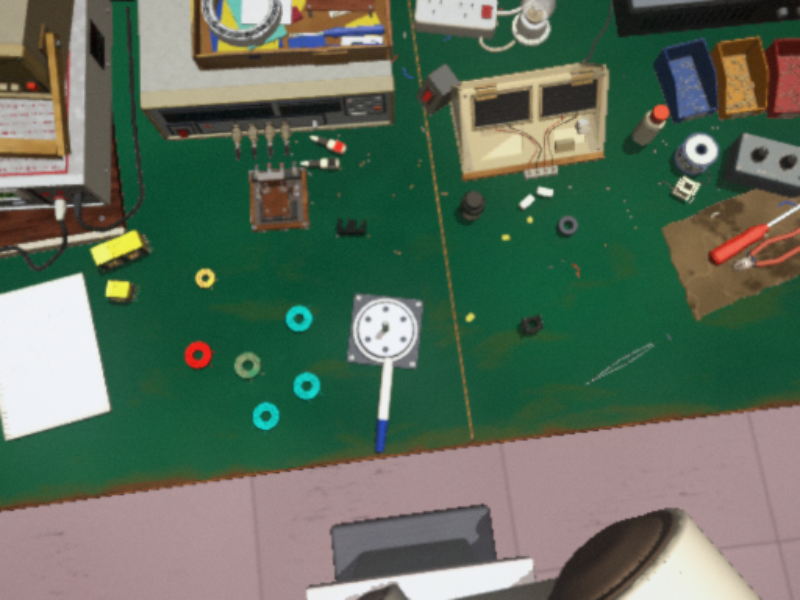

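The top view shows, in 800x600 pixels: the nest with the spindle at (386,328), the olive core at (247,364), the small yellow toroid at (205,278), the collar at (568,226), the jar at (472,206), the ferrite at (351,227) and the bobbin at (531,325). The scene view is blocked by the arm. I'll enlarge the three parts.

```bash
python3 - <<'E'
from h import *
b=np.load("b0.npy")[:,:,::-1]
def crop(u,v,h,s): return cv2.resize(b[v-h:v+h,u-h:u+h],(s,s),interpolation=cv2.INTER_CUBIC)
cv2.imwrite("pics/z.png",np.hstack([crop(158,233,13,260),crop(247,210,26,260),crop(363,145,13,260)]))
S=1/1.5625
for n,u,v,z in(("core",247,364,.012),("nest",386,328,.014),("tip",380,334,.072),("collar",568,226,.014),("jar",472,200,.05),("bob",531,325,.03),("small",205,278,.009),("ferr",351,227,.015)):
  p=onz("top",u*S,v*S,z);print(n,p.round(3),np.hypot(p[0],p[1]).round(3))
hsv=cv2.cvtColor(b,cv2.COLOR_BGR2HSV)
print(hsv[233-12:233+13:2,158-12:158+13:2].tolist())
print(b[145,363-11:363+12].tolist())
E
```

```text
core [0.468 0.212 0.012] 0.514
nest [0.494 0.004 0.014] 0.494
tip [0.478 0.014 0.072] 0.478
collar [ 0.614 -0.288  0.014] 0.678
jar [ 0.662 -0.145  0.05 ] 0.678
bob [ 0.469 -0.205  0.03 ] 0.512
small [0.604 0.263 0.009] 0.659
ferr [0.654 0.038 0.015] 0.655
[[[78, 205, 77], [76, 201, 80], [77, 197, 79], [77, 196, 82], [77, 207, 79], [77, 213, 79], [77, 217, 80], [76, 196, 82], [77, 207, 80], [78, 201, 81], [77, 208, 81], [77, 192, 81], [77, 202, 82]], [[77, 205, 76], [77, 189, 81], [77, 209, 78], [77, 210, 79], [78, 215, 77], [76, 198, 80], [77, 203, 79], [76, 200, 84], [77, 193, 86], [77, 211, 82], [77, 202, 82], [76, 197, 83], [77, 202, 82]], [[77, 202, 77], [77, 200, 79], [77, 207, 79], [77, 204, 80], [76, 190, 82], [69, 116, 101], [71, 124, 113], [70, 124, 113], [73, 152, 84], [75, 197, 83], [77, 198, 81], [77, 207, 80], [77, 199, 86]], [[76, 203, 83], [76, 205, 82], [75, 203, 83], [73, 150, 97], [59, 74, 138], [46, 72, 148], [56, 75, 149], [42, 76, 154], [54, 76, 137], [70, 126, 97], [76, 204, 80], [75, 200, 84], [77, 189, 81]], [[77, 205, 82], [76, 209, 83], [73, 154, 93], [52, 
[... 1359 characters left out ...]
, 88], [76, 189, 89], [76, 189, 85], [77, 192, 81], [76, 196, 78], [76, 176, 68], [65, 75, 85], [76, 185, 87], [77, 201, 85], [77, 196, 87], [77, 205, 86], [78, 209, 84]], [[76, 196, 87], [76, 197, 84], [77, 197, 83], [77, 200, 84], [77, 198, 85], [76, 183, 89], [76, 185, 91], [75, 145, 97], [75, 192, 89], [77, 194, 88], [77, 193, 87], [77, 185, 87], [77, 197, 88]]]
[[57, 89, 23], [60, 92, 26], [53, 84, 22], [43, 64, 20], [35, 47, 21], [47, 52, 43], [86, 86, 82], [109, 106, 103], [102, 104, 93], [71, 91, 48], [60, 89, 32], [49, 80, 19], [39, 58, 24], [44, 56, 38], [69, 69, 64], [106, 102, 99], [107, 102, 97], [90, 95, 75], [64, 91, 30], [55, 88, 22], [58, 92, 24], [60, 90, 23], [57, 88, 21]]
```

View pics/z.png

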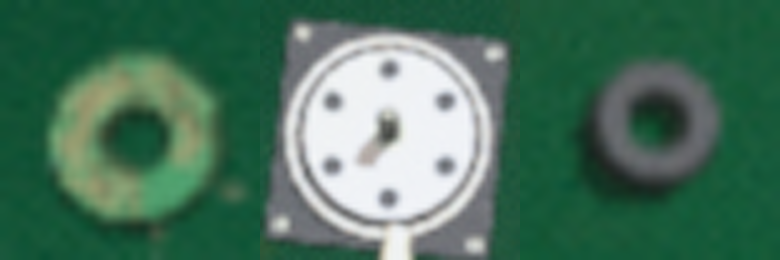

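The zoom shows the core ring centred near (133,137) in its crop. Its lead tips are at about (232,190) and (157,235), so they point down-right. The spindle's six holes average (129,133) in the second crop, and the collar sits at about (655-520,122). Next I'll take centroids and work out the first moves.

```bash
cat >> h.py <<'E'
def blob(n,mask,seed):
    k,l,st,c=cv2.connectedComponentsWithStats(mask.astype(np.uint8),connectivity=4)
    i=l[seed[1],seed[0]]; m=(l==i).astype(np.uint8)
    cs,_=cv2.findContours(m,cv2.RETR_EXTERNAL,cv2.CHAIN_APPROX_NONE); h=max(cs,key=cv2.contourArea)
    return cv2.fitEllipse(h), st[i]
E
python3 - <<'E'
from h import *
b=np.load("b0.npy")[:,:,::-1]; hsv=cv2.cvtColor(b,cv2.COLOR_BGR2HSV)
S=hsv[:,:,1]
m=(S<135).astype(np.uint8); m=cv2.morphologyEx(m,cv2.MORPH_OPEN,np.ones((3,3),np.uint8))
e,s=blob("top",m,(152,233)); print("core",e,s,onz("top",*e[0],.006).round(4))
# collar: top face is grey (S low)
m=(S<110)
e,s=blob("top",m,(357,145)); print("collar top",e,s,onz("top",*e[0],.012).round(4))
print(hsv[136:156,350:376,1].tolist())
# spindle base: bright disc incl. holes
v=hsv[:,:,2]; m=(v>200)&(S<60)
e,s=blob("top",m,(246,203)); print("rim/disc",e,s,onz("top",*e[0],.012).round(4))
print("holes",onz("top",246.36,210.2,.014).round(4))
for z in (.014,.072): print(proj("top",[.494,.004,z]))
print(v[200:222,236:258].tolist())
E
```

```text
core ((158.14300537109375, 233.39198303222656), (16.50257682800293, 17.128463745117188), 25.11345672607422) [150 225  17  18 221] [0.4675 0.2131 0.006 ]
collar top ((362.9563903808594, 143.93704223632812), (12.376137733459473, 12.577845573425293), 29.109725952148438) [357 138  13  13 128] [ 0.6161 -0.2877  0.012 ]
[[177, 185, 191, 176, 178, 203, 171, 183, 187, 184, 181, 178, 175, 176, 181, 183, 181, 180, 178, 188, 199, 178, 186, 185, 189, 192], [183, 185, 188, 178, 186, 178, 177, 181, 187, 185, 171, 158, 151, 139, 161, 160, 172, 193, 181, 180, 189, 185, 184, 184, 178, 188], [183, 182, 183, 188, 193, 192, 196, 188, 178, 157, 102, 62, 52, 52, 47, 60, 100, 166, 173, 188, 187, 182, 195, 187, 182, 191], [173, 175, 185, 193, 193, 192, 192, 179, 153, 105, 29, 17, 12, 12, 14, 19, 36, 89, 146, 181, 193, 183, 183, 181, 189, 186], [182, 187, 197, 188, 186, 189, 193, 174, 96, 29, 12, 5, 15, 16, 13, 17, 16, 28, 66, 158, 180, 193, 198, 183, 190, 180], [191, 179, 186, 181, 197, 178, 174, 117, 35, 17, 10, 12, 18, 13, 20, 13, 13, 10, 28, 118, 187, 192, 191, 196, 181, 183], [188, 184, 191, 179, 184, 1
[... 3734 characters left out ...]
5, 246, 246, 243, 232, 204], [150, 216, 241, 237, 207, 189, 187, 192, 228, 245, 246, 246, 246, 244, 245, 247, 245, 246, 246, 236, 187, 139], [138, 208, 241, 244, 236, 224, 224, 227, 239, 245, 246, 245, 245, 245, 246, 246, 246, 246, 245, 232, 181, 128], [184, 229, 245, 246, 245, 243, 243, 245, 245, 246, 246, 245, 245, 245, 246, 246, 246, 246, 246, 238, 209, 167], [234, 242, 245, 244, 245, 245, 246, 246, 246, 246, 246, 245, 246, 246, 245, 246, 246, 246, 246, 245, 238, 228], [245, 245, 245, 246, 246, 245, 246, 246, 246, 244, 243, 244, 245, 246, 246, 245, 246, 246, 246, 246, 245, 245], [245, 246, 246, 245, 245, 246, 245, 245, 243, 231, 220, 226, 239, 245, 245, 246, 246, 246, 246, 246, 246, 246]]
```

Relative to each other, the measurements agree: core (0.4675, 0.213), spindle (0.4935, 0.006) from both the holes and the rim, collar (0.616, -0.288). Ring diameters and reaches also match what was given. I'll move above the core with the closing axis along its x.

Call:
jog_arm(rows=[[[0,0,0,-0.1325],[0,0,0,-0.1325],[-0.0445,0.0254,0,0],[-0.0445,0.0254,0,0],[-0.0445,0.0254,0,0],[-0.0445,0.0254,0,0],[-0.0445,0.0254,0,0],[-0.0445,0.0254,0,0],[-0.0445,0.0254,0,0],[-0.0445,0.0254,0,0],[-0.0445,0.0254,0,0],[-0.0302,0.0339,0,0],[-0.0302,0.0339,0,0],[-0.0302,0.0339,0,0],[-0.0302,0.0339,0,0],[-0.0302,0.0339,0,0],[-0.0302,0.0339,0,0],[-0.0302,0.0339,0,0],[-0.0302,0.0339,0,0],[-0.0302,0.0339,0,0]]], claw=1)

```text
time_s: 2.6
tcp_pos: [0.4671, 0.214, 0.2919]
ee_rot: [[-0.846, -0.534, -0.001], [-0.534, 0.846, -0.0], [0.001, -0.0, -1.0]]
wrist_force: [0.3, -0.1, 0.5]
gripper_width: 1.001
gripper_force: 0.0
```

Call:
jog_arm(rows=[[[0,0,0.05,0],[0,0,0.05,0],[0,0,0.05,0],[0,0,0.04,0],[0,0,0.02,0],[0,0,0.01,0],[0,0,0,0]]], claw=0.7)

```text
time_s: 3.48
tcp_pos: [0.4673, 0.2127, 0.0721]
ee_rot: [[-0.846, -0.534, -0.0], [-0.534, 0.846, -0.0], [0.001, -0.0, -1.0]]
wrist_force: [0.3, 0.7, -0.3]
gripper_width: 0.694
gripper_force: 0.0
```

```bash
python3 - <<'E'
from h import *
a=capture("scene");b=capture("top");np.save("a1.npy",a);np.save("b1.npy",b)
for n,u in(("scene",a),("top",b)):
  for P in([.4675,.2131,.006],[.4936,.006,.014],[.4936,.006,.072],[.616,-.2877,.007]): print(n,P,proj(n,P).round(1))
def c(im,p,h=40): 
  u,v=[int(round(float(x))) for x in p]; return cv2.resize(im[v-h:v+h,u-h:u+h,::-1],(400,400),interpolation=cv2.INTER_CUBIC)
cv2.imwrite("pics/s1.png",np.hstack([c(a,proj("scene",[.4675,.2131,.02])),c(a,proj("scene",[.4936,.006,.03]))]))
E
```

```text
scene [0.4675, 0.2131, 0.006] [184.2 188.4]
scene [0.4936, 0.006, 0.014] [249.5 206. ]
scene [0.4936, 0.006, 0.072] [249.1 193.6]
scene [0.616, -0.2877, 0.007] [361.6 214.2]
top [0.4675, 0.2131, 0.006] [158.1 233.4]
top [0.4936, 0.006, 0.014] [246.3 210.2]
top [0.4936, 0.006, 0.072] [245.9 206.2]
top [0.616, -0.2877, 0.007] [362.5 144.6]
```

View pics/s1.png

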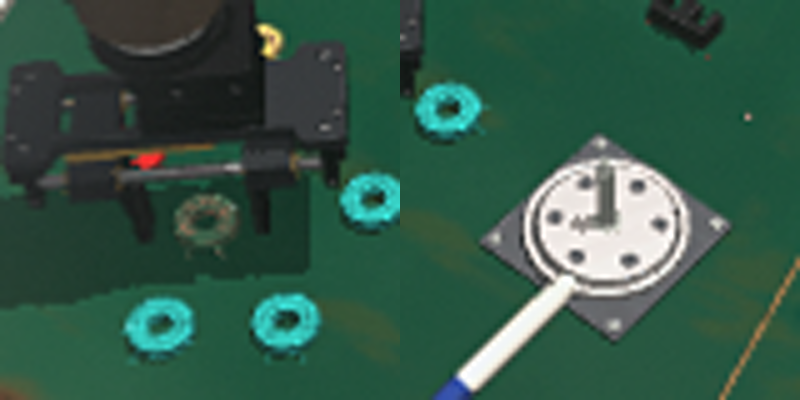

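The scene view shows the core between the open fingers at crop (207,217), with its leads facing the camera and clear of the pads. The spindle stands in its nest at (605,225). Closing now.

Call:
jog_arm(rows=[[[0,0,0,0],[0,0,0,0],[0,0,0,0],[0,0,0,0],[0,0,0,0],[0,0,0,0]]], claw=0)

```text
time_s: 4.32
tcp_pos: [0.4674, 0.2128, 0.0726]
ee_rot: [[-0.846, -0.534, 0.0], [-0.534, 0.846, 0.0], [-0.0, -0.0, -1.0]]
wrist_force: [-1.6, -0.2, 5.4]
gripper_width: 0.448
gripper_force: 30.0
```

```bash
python3 - <<'E'
from h import *
def fit(n,im,seed,m):
  e,s=blob(n,m,seed); return e,s
a0=np.load("a1.npy"); a2=capture("scene"); np.save("a2.npy",a2)
hs=lambda im: cv2.cvtColor(im,cv2.COLOR_RGB2HSV)
h=hs(a0); m=(h[:,:,2]>170)&(h[:,:,1]<70)
# cut off the pen: use opening
m=cv2.morphologyEx(m.astype(np.uint8),cv2.MORPH_OPEN,cv2.getStructuringElement(cv2.MORPH_ELLIPSE,(9,9)))
e,s=blob("scene",m,(249,211)); print("disc scene",e,s,[onz("scene",*e[0],z).round(4) for z in(.011,.014)])
m=(h[:,:,2]<75)&(h[:,:,1]<135);print(h[205:225:2,350:374:2,1].tolist())
for im,nm in((a0,"before"),(a2,"after")):
  h=hs(im); mm=((h[:,:,1]<125)&(h[:,:,2]>45)).astype(np.uint8)
  mm[:178]=0;mm[200:]=0;mm[:,:176]=0;mm[:,194:]=0
  e,s=blob("scene",mm,(179,188) if mm[188,179] else (190,188)); print(nm,e,s,onz("scene",*e[0],.006).round(4))
E
```

```text
disc scene ((268.71893310546875, 183.08372497558594), (414.78729248046875, 603.479248046875), 90.16586303710938) [     0      0    512    384 152644] [array([ 0.5961, -0.0048,  0.011 ]), array([ 0.5939, -0.0058,  0.014 ])]
[[150, 148, 147, 144, 145, 140, 141, 137, 141, 143, 141, 142], [154, 148, 148, 148, 147, 145, 148, 144, 148, 145, 146, 146], [155, 154, 150, 151, 151, 148, 115, 129, 153, 148, 145, 145], [155, 152, 154, 154, 117, 9, 9, 10, 41, 155, 150, 149], [156, 157, 152, 155, 7, 11, 16, 17, 8, 91, 152, 150], [156, 153, 154, 148, 10, 17, 74, 66, 13, 34, 150, 152], [160, 153, 155, 154, 30, 11, 10, 9, 12, 114, 150, 149], [157, 148, 141, 149, 118, 27, 16, 11, 78, 151, 150, 150], [156, 160, 149, 152, 152, 158, 140, 151, 156, 152, 149, 153], [158, 160, 158, 155, 153, 153, 155, 157, 153, 153, 152, 155]]
before ((184.9331512451172, 189.32167053222656), (12.742727279663086, 13.590115547180176), 56.997779846191406) [178 183  15  14 142] [0.4655 0.2093 0.006 ]
after ((184.0929718017578, 189.4181365966797), (12.262857437133789, 13.077552795410156), 25.050697326660156) [178 183  13  14 130] [0.4641 0.2114 0.006 ]
```

```bash
python3 - <<'E'
from h import *
a=np.load("a1.npy"); h=cv2.cvtColor(a,cv2.COLOR_RGB2HSV)
print(h[190:228:2,228:274:2,2].tolist())
m=((h[:,:,2]>165)&(h[:,:,1]<70)).astype(np.uint8)
ok=cv2.morphologyEx(m,cv2.MORPH_OPEN,np.ones((2,2),np.uint8))
k,l,st,c=cv2.connectedComponentsWithStats(m,connectivity=4)
i=l[206,258];print(st[i],c[i])
# hole centroids: dark blobs in the disc
g=255-h[:,:,2]; 
for z in(.014,):
  for t in range(6):
    pass
hc=[]
for u,v in[(205+438-400-0,0)]: pass
cr=[(585,184),(637,186),(555,217),(660,224),(577,256),(629,260)]
for x,y in cr:
  u=209+(x-400)/5-.5; v=163+y/5-.5
  u0,v0=int(round(u)),int(round(v)); w=h[v0-3:v0+4,u0-3:u0+4,2].astype(float); w=np.clip(225-w,0,None); yy,xx=np.mgrid[v0-3:v0+4,u0-3:u0+4]
  p=((w*xx).sum()/w.sum(),(w*yy).sum()/w.sum()); hc.append(onz("scene",*p,.014)); print(np.round(p,2),hc[-1].round(4))
hc=np.array(hc); print("pairs",(hc[0]+hc[5])/2,(hc[1]+hc[4])/2,(hc[2]+hc[3])/2,hc.mean(0))
E
```

```text
[[85, 86, 83, 83, 83, 83, 83, 83, 82, 81, 121, 80, 82, 82, 81, 84, 84, 83, 84, 83, 83, 83, 84], [86, 85, 86, 84, 84, 83, 83, 84, 82, 108, 125, 110, 101, 81, 82, 82, 82, 81, 83, 82, 83, 83, 84], [86, 85, 86, 85, 84, 83, 83, 82, 104, 111, 120, 138, 121, 116, 73, 81, 83, 83, 83, 83, 83, 83, 83], [87, 87, 86, 86, 83, 83, 79, 178, 251, 211, 139, 141, 216, 200, 252, 152, 83, 82, 83, 82, 83, 82, 80], [87, 88, 87, 87, 84, 95, 248, 174, 241, 127, 131, 122, 239, 238, 237, 216, 249, 103, 81, 83, 82, 82, 82], [88, 89, 89, 84, 103, 221, 239, 239, 192, 119, 168, 99, 240, 222, 98, 216, 244, 227, 112, 82, 84, 83, 83], [88, 87, 87, 89, 247, 205, 238, 235, 236, 237, 175, 98, 246, 242, 243, 239, 237, 219, 248, 106, 85, 83, 83], [88, 86, 93, 171, 108, 240, 237, 238, 237, 242, 179, 98, 240, 238, 236, 238, 241, 244, 157, 135, 107, 92, 81], [86, 116, 106, 254, 96, 154, 90, 242, 157, 160, 100, 98, 175, 240, 240, 243, 178, 241, 126, 189, 103, 106, 143], [108, 106, 105, 255, 88, 248, 246, 243, 162, 164, 151, 166, 220, 242, 238, 243, 119, 181, 126, 213, 103, 104, 195], [200, 104, 106, 250, 60, 242, 237, 238, 2
[... 674 characters left out ...]
97, 100, 81, 106, 108, 107, 84, 87, 87, 87, 88, 88], [84, 84, 78, 234, 247, 246, 201, 56, 107, 108, 106, 105, 105, 107, 111, 102, 86, 88, 88, 87, 88, 87, 87], [83, 78, 239, 247, 246, 199, 82, 88, 60, 106, 107, 110, 116, 105, 98, 86, 88, 87, 87, 87, 87, 87, 87]]
[221 195  46  46 670] [246.42089552 212.13134328]
[247.34 198.91] [0.5131 0.0234 0.014 ]
[256.19 199.71] [ 0.5221 -0.0007  0.014 ]
[239.63 205.9 ] [0.4812 0.0314 0.014 ]
[260.64 207.28] [ 0.504  -0.0243  0.014 ]
[243.21 214.73] [0.459  0.0077 0.014 ]
[254.52 214.71] [ 0.4734 -0.0205  0.014 ]
pairs [0.49326598 0.00146714 0.014     ] [0.49057866 0.00352007 0.014     ] [0.49262457 0.00355591 0.014     ] [0.4921564  0.00284771 0.014     ]
```

Call:
jog_arm(rows=[[[0,0,-0.02,0],[0,0,-0.03,0],[0,0,-0.035,0],[0.011,-0.0239,0,0],[0.011,-0.0239,0,0],[0.011,-0.0239,0,0],[0.011,-0.0239,0,0],[0.011,-0.0239,0,0],[0.011,-0.0239,0,0],[0.011,-0.0239,0,0],[0.011,-0.0239,0,0],[0,0,0,0],[0,0,0,0],[0,0,0,0]]])

```text
time_s: 6.12
tcp_pos: [0.4948, 0.0046, 0.1572]
ee_rot: [[-0.845, -0.534, -0.0], [-0.534, 0.845, 0.0], [-0.0, 0.0, -1.0]]
wrist_force: [-0.2, 0.6, -0.1]
gripper_width: 0.446
gripper_force: 30.0
```

```bash
python3 - <<'E'
from h import *
a=capture("scene");b=capture("top");np.save("a3.npy",a);np.save("b3.npy",b)
def c(im,p,h): 
  u,v=[int(round(float(x))) for x in p]; print(u-h,v-h); return cv2.resize(im[v-h:v+h,u-h:u+h,::-1],(400,400),interpolation=cv2.INTER_CUBIC)
cv2.imwrite("pics/s3.png",np.hstack([c(a,proj("scene",[.4936,.006,.08]),25),c(b,proj("top",[.4936,.006,.05]),25)]))
E
```

```text
224 167
221 183
```

View pics/s3.png

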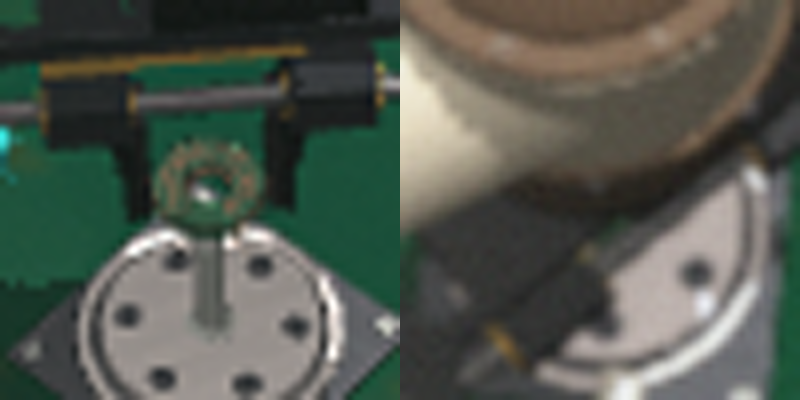

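The scene crop shows the core held at (209,184) over the post, whose foot is at about (211,321). Sideways they line up to within 0.3 px. Next I'll check the depth direction.

```bash
python3 - <<'E'
from h import *
s=onz("scene",249.9,206.6,.014)
a=np.load("a3.npy");h=cv2.cvtColor(a,cv2.COLOR_RGB2HSV)
c=onz("scene",249.6,189.5,.0906)
print(s,c,s-c)
print(h[180:200,240:262,1].tolist())
E
```

```text
[0.49230798 0.00408935 0.014     ] [0.49427187 0.00422942 0.0906    ] [-0.0019639  -0.00014007 -0.0766    ]
[[120, 14, 8, 4, 4, 4, 0, 9, 9, 0, 18, 23, 14, 75, 76, 82, 131, 30, 13, 71, 83, 16], [74, 6, 115, 136, 130, 141, 148, 165, 182, 187, 186, 182, 187, 187, 182, 182, 180, 54, 8, 105, 75, 24], [55, 7, 123, 174, 184, 179, 175, 179, 178, 181, 174, 177, 177, 177, 171, 175, 170, 66, 27, 41, 34, 26], [33, 28, 130, 174, 172, 178, 186, 176, 165, 168, 168, 173, 176, 177, 177, 175, 167, 64, 26, 61, 36, 28], [24, 27, 133, 168, 180, 173, 143, 123, 78, 104, 100, 111, 133, 149, 174, 175, 164, 46, 26, 59, 55, 55], [53, 18, 122, 177, 180, 116, 56, 58, 61, 55, 64, 52, 54, 75, 91, 170, 168, 66, 18, 28, 32, 96], [61, 18, 138, 173, 132, 54, 65, 63, 59, 53, 55, 71, 56, 64, 66, 103, 179, 83, 18, 36, 33, 99], [61, 27, 92, 163, 74, 61, 86, 56, 74, 61, 57, 54, 54, 53, 54, 71, 129, 64, 25, 32, 21, 162], [43, 38, 83, 110, 68, 57, 58, 81, 64, 84, 56, 65, 53, 55, 58, 62, 104, 62, 26, 41, 100, 170], [69, 34, 51, 88, 61, 66, 55, 61, 24, 126, 159, 167, 85, 72, 84, 67, 81, 43, 17, 43, 90, 171], [73, 34, 29, 61, 5
[... 195 characters left out ...]
, 103, 62, 85, 97, 85, 66, 78, 99, 54, 120, 71, 68, 96, 176], [79, 47, 55, 75, 57, 60, 57, 63, 101, 105, 105, 109, 54, 57, 79, 57, 91, 158, 161, 156, 147, 169], [120, 160, 123, 40, 21, 67, 92, 108, 104, 105, 103, 106, 109, 61, 45, 36, 107, 167, 183, 174, 170, 170], [189, 140, 24, 9, 4, 15, 40, 68, 84, 75, 74, 84, 67, 58, 33, 8, 6, 27, 117, 179, 180, 171], [74, 8, 9, 14, 4, 2, 7, 24, 65, 76, 80, 95, 15, 35, 16, 6, 11, 18, 6, 65, 162, 183], [8, 12, 5, 3, 15, 20, 25, 21, 12, 11, 11, 14, 13, 37, 21, 21, 19, 19, 19, 16, 54, 131], [4, 1, 15, 19, 18, 5, 9, 17, 13, 14, 12, 16, 20, 16, 30, 20, 16, 19, 18, 17, 21, 9], [17, 18, 16, 17, 7, 21, 19, 3, 8, 16, 16, 12, 18, 16, 19, 6, 23, 7, 18, 16, 18, 22]]
```

Call:
jog_arm(rows=[[[0.001,0.0006,0.004,0],[0,0,0.004,0],[0,0,0.004,0],[0,0,0.003,0],[0,0,0.003,0],[0,0,0.003,0],[0,0,0.003,0],[0,0,0,0]]])

```text
time_s: 7.22
tcp_pos: [0.4935, 0.0039, 0.133]
ee_rot: [[-0.846, -0.534, -0.001], [-0.534, 0.846, -0.0], [0.001, 0.0, -1.0]]
wrist_force: [-0.2, -0.1, -0.4]
gripper_width: 0.445
gripper_force: 30.0
```

Call:
jog_arm(rows=[[[0,0,0.008,0],[0,0,0.008,0],[0,0,0.008,0],[0,0,0.008,0],[0,0,0.006,0],[0,0,0.005,0],[0,0,0.002,0],[0,0,0,0]]])

```text
time_s: 8.22
tcp_pos: [0.4937, 0.0039, 0.0882]
ee_rot: [[-0.846, -0.534, 0.0], [-0.534, 0.846, -0.0], [0.0, -0.0, -1.0]]
wrist_force: [-0.3, -0.6, 0.2]
gripper_width: 0.447
gripper_force: 30.0
```

Call:
jog_arm(rows=[[[0,0,0.001,0],[0,0,0.0008,0],[0,0,0,0]]])

```text
time_s: 8.6
tcp_pos: [0.4938, 0.004, 0.0867]
ee_rot: [[-0.846, -0.534, 0.0], [-0.534, 0.846, 0.0], [-0.0, -0.0, -1.0]]
wrist_force: [0.4, -0.4, 1.1]
gripper_width: 0.447
gripper_force: 30.0
```

Call:
jog_arm(rows=[[[0,0,0,0],[0,0,0,0],[0,0,0,0],[0,0,0,0],[0,0,-0.02,0],[0,0,-0.04,0],[0,0,-0.05,0],[0,0,-0.05,0],[0,0,0,0]]], claw=0.7)

```text
time_s: 9.72
tcp_pos: [0.4956, 0.0044, 0.2508]
ee_rot: [[-0.845, -0.534, 0.01], [-0.534, 0.845, 0.002], [-0.01, -0.003, -1.0]]
wrist_force: [0.4, 0.5, -1.0]
gripper_width: 0.698
gripper_force: 0.0
```

```bash
python3 - <<'E'
from h import *
a=capture("scene");np.save("a4.npy",a)
cv2.imwrite("pics/s4.png",cv2.resize(a[177:237,219:279,::-1],(480,480),interpolation=cv2.INTER_CUBIC))
E
```

```text
(no output)
```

View pics/s4.png

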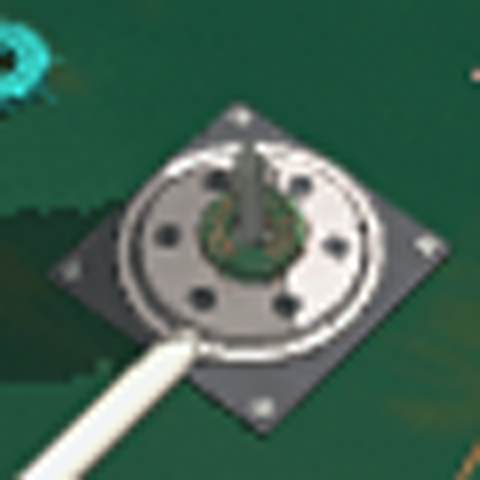

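The core lies flat on the base around the post, centred near crop (252,232). Next is the collar, which I'll measure in the scene view.

```bash
cat >> h.py <<'E'
def collar(a):
    h=cv2.cvtColor(a,cv2.COLOR_RGB2HSV); m=(h[:,:,1]<75).astype(np.uint8); m[:203]=0;m[228:]=0;m[:,:350]=0;m[:,374:]=0
    k,l,st,c=cv2.connectedComponentsWithStats(m,connectivity=4); i=1+np.argmax(st[1:,4])
    cs,_=cv2.findContours((l==i).astype(np.uint8),cv2.RETR_EXTERNAL,cv2.CHAIN_APPROX_NONE); e=cv2.fitEllipse(max(cs,key=cv2.contourArea))
    return e,st[i]
E
python3 - <<'E'
from h import *
a=np.load("a4.npy"); e,s=collar(a); p=onz("scene",*e[0],.007); print(e,s,p)
R=sense()["ee_rot"];t=sense()["tcp_pos"]
T=np.array([(.6161+p[0])/2,(-.2897+p[1])/2]);print(T,t,R[:2,:2].T@(T-t[:2]))
E
```

```text
((362.6607971191406, 214.86416625976562), (9.941787719726562, 10.245657920837402), 69.655029296875) [358 210  11  11  92] [ 0.61503448 -0.29100304  0.007     ]
[ 0.61556724 -0.29035152] [0.49412756 0.00417549 0.24815772] [ 0.05438605 -0.3139043 ]
```

Call:
jog_arm(rows=[[[0.0068,-0.0392,0,0],[0.0068,-0.0392,0,0],[0.0068,-0.0392,0,0],[0.0068,-0.0392,0,0],[0.0068,-0.0392,0,0],[0.0068,-0.0392,0,0],[0.0068,-0.0392,0,0],[0.0068,-0.0392,0,0],[0,0,0.05,0],[0,0,0.05,0],[0,0,0.04,0],[0,0,0.02,0],[0,0,0.012,0],[0,0,0.004,0],[0,0,0,0],[0,0,0,0]]], claw=0.7)

```text
time_s: 11.78
tcp_pos: [0.6152, -0.2903, 0.0706]
ee_rot: [[-0.846, -0.534, 0.001], [-0.534, 0.846, -0.0], [-0.001, -0.0, -1.0]]
wrist_force: [-0.5, 0.3, 1.0]
gripper_width: 0.698
gripper_force: 0.0
```

Call:
jog_arm(rows=[[[0,0,0,0],[0,0,0,0],[0,0,0,0],[0,0,0,0],[0,0,0,0],[0,0,0,0],[0,0,0,0]]], claw=0)

```text
time_s: 12.65
tcp_pos: [0.615, -0.2903, 0.0704]
ee_rot: [[-0.846, -0.534, 0.0], [-0.534, 0.846, 0.0], [-0.0, 0.0, -1.0]]
wrist_force: [-0.0, -0.7, 0.6]
gripper_width: 0.336
gripper_force: 30.0
```

```bash
python3 - <<'E'
from h import *
a=capture("scene");np.save("a5.npy",a)
cv2.imwrite("pics/s5.png",cv2.resize(a[185:235,337:387,::-1],(400,400),interpolation=cv2.INTER_CUBIC))
e,s=collar(a);print(e,s,onz("scene",*e[0],.007))
E
```

```text
((362.1698303222656, 210.67330932617188), (17.861190795898438, 22.98086166381836), 100.46305847167969) [350 203  24  18 279] [ 0.62831243 -0.28525751  0.007     ]
```

View pics/s5.png

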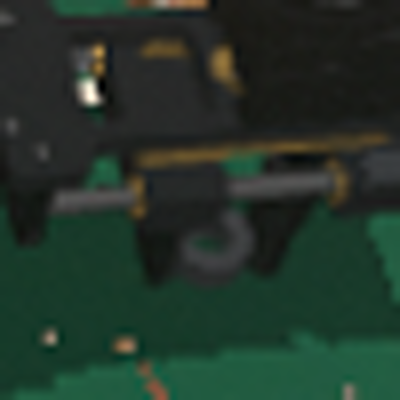

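The collar is between the pads at crop (213,250), and the opening of about 29 mm fits it. Carrying it above the post.

Call:
jog_arm(rows=[[[0,0,-0.02,0],[0,0,-0.035,0],[0,0,-0.035,0],[-0.0067,0.0393,0,0],[-0.0067,0.0393,0,0],[-0.0067,0.0393,0,0],[-0.0067,0.0393,0,0],[-0.0067,0.0393,0,0],[-0.0067,0.0393,0,0],[-0.0067,0.0393,0,0],[-0.0067,0.0393,0,0],[0,0,0,0],[0,0,0,0],[0,0,0,0]]])

```text
time_s: 14.45
tcp_pos: [0.493, 0.0035, 0.1608]
ee_rot: [[-0.846, -0.533, 0.001], [-0.533, 0.846, 0.0], [-0.001, -0.0, -1.0]]
wrist_force: [-0.5, 0.2, -0.6]
gripper_width: 0.331
gripper_force: 30.0
```

```bash
python3 - <<'E'
from h import *
a=capture("scene");np.save("a6.npy",a)
cv2.imwrite("pics/s6.png",cv2.resize(a[170:220,224:274,::-1],(500,500),interpolation=cv2.INTER_CUBIC))
t=sense()["tcp_pos"];z=t[2]-.0704
for P in([t[0],t[1],z+.014],[t[0],t[1],z],[.492,.0037,.014],[.492,.0037,.072]):
  p=proj("scene",P); print(np.round(P,4),((p-[224,170]+.5)*10).round(0))
E
```

```text
[0.4929 0.0034 0.1043] [260. 173.]
[0.4929 0.0034 0.0903] [261. 205.]
[0.492  0.0037 0.014 ] [265. 372.]
[0.492  0.0037 0.072 ] [260. 249.]
```

View pics/s6.png

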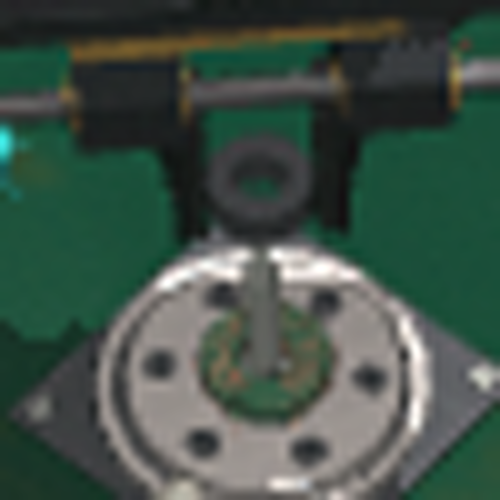

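The collar hovers at crop (260,173), where it was predicted, and the post tip is at about (262,246), in line with the prediction of (260,249). Lowering it.

Call:
jog_arm(rows=[[[0,0,0.005,0],[0,0,0.005,0],[0,0,0.005,0],[0,0,0.004,0],[0,0,0.004,0],[0,0,0.004,0],[0,0,0.004,0],[0,0,0.002,0],[0,0,0,0]]])

```text
time_s: 15.62
tcp_pos: [0.4925, 0.0042, 0.1273]
ee_rot: [[-0.846, -0.534, -0.0], [-0.534, 0.846, -0.0], [0.0, 0.0, -1.0]]
wrist_force: [0.5, -0.4, 0.3]
gripper_width: 0.334
gripper_force: 30.0
```

Call:
jog_arm(rows=[[[0,0,0.006,0],[0,0,0.006,0],[0,0,0.006,0],[0,0,0.005,0],[0,0,0.004,0],[0,0,0.002,0],[0,0,0.001,0],[0,0,0,0],[0,0,0,0]]])

```text
time_s: 16.75
tcp_pos: [0.4927, 0.0042, 0.0976]
ee_rot: [[-0.846, -0.534, 0.0], [-0.534, 0.846, 0.0], [-0.0, -0.0, -1.0]]
wrist_force: [-0.2, 0.6, -0.7]
gripper_width: 0.331
gripper_force: 30.0
```

Call:
jog_arm(rows=[[[0,0,0.001,0],[0,0,0.0003,0],[0,0,0,0]]])

```text
time_s: 17.12
tcp_pos: [0.4928, 0.0043, 0.0967]
ee_rot: [[-0.846, -0.534, 0.001], [-0.534, 0.846, 0.0], [-0.001, -0.0, -1.0]]
wrist_force: [-1.7, 0.9, 5.5]
gripper_width: 0.335
gripper_force: 30.0
```

Call:
jog_arm(rows=[[[0,0,0,0],[0,0,0,0],[0,0,0,0],[0,0,0,0],[0,0,-0.008,0],[0,0,-0.009,0],[0,0,0,0],[0,0,0,0]]], claw=0.6)

```text
time_s: 18.12
tcp_pos: [0.4925, 0.0042, 0.1133]
ee_rot: [[-0.846, -0.533, 0.0], [-0.533, 0.846, 0.0], [-0.0, 0.0, -1.0]]
wrist_force: [-0.3, -0.7, 0.3]
gripper_width: 0.6
gripper_force: 0.0
```

```bash
python3 - <<'E'
from h import *
a=capture("scene")
cv2.imwrite("pics/s7.png",cv2.resize(a[170:230,219:279,::-1],(480,480),interpolation=cv2.INTER_CUBIC))
E
```

```text
(no output)
```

View pics/s7.png

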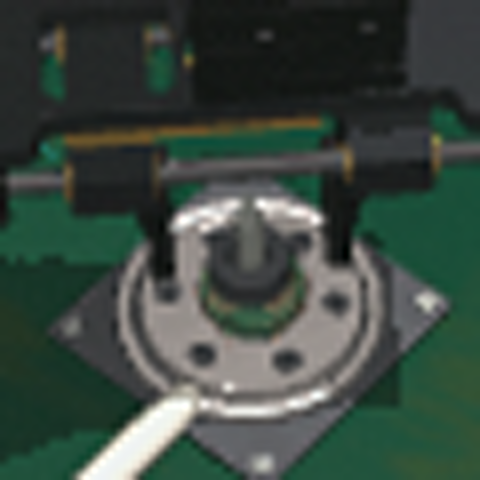

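The collar sits on the core at crop (249,262), with the bare post between the fingers. Gripping it.

Call:
jog_arm(rows=[[[0,0,0,0],[0,0,0,0],[0,0,0,0],[0,0,0,0],[0,0,0,0],[0,0,0,0],[0,0,0,0],[0,0,0,0]]], claw=0)

```text
time_s: 19.18
tcp_pos: [0.4926, 0.0042, 0.1131]
ee_rot: [[-0.846, -0.534, 0.0], [-0.534, 0.846, 0.0], [-0.0, -0.0, -1.0]]
wrist_force: [-0.0, -0.4, -1.1]
gripper_width: 0.102
gripper_force: 30.0
```

Width 0.102 is about 9 mm, so the post is held. Lifting by 0.13 m.

Call:
jog_arm(rows=[[[0,0,-0.004,0],[0,0,-0.008,0],[0,0,-0.012,0],[0,0,-0.015,0],[0,0,-0.015,0],[0,0,-0.015,0],[0,0,-0.015,0],[0,0,-0.015,0],[0,0,-0.015,0],[0,0,-0.01,0],[0,0,-0.006,0],[0,0,-0.003,0],[0,0,0,0],[0,0,0,0],[0,0,0,0],[0,0,0,0],[0,0,0,0],[0,0,0,0]]])

```text
time_s: 21.42
tcp_pos: [0.4926, 0.0042, 0.2461]
ee_rot: [[-0.846, -0.534, -0.0], [-0.534, 0.846, -0.0], [0.0, 0.0, -1.0]]
wrist_force: [-0.4, 0.5, -4.8]
gripper_width: 0.105
gripper_force: 30.0
```

```bash
python3 - <<'E'
from h import *
a=capture("scene"); u,v=proj("scene",[.4926,.0042,.17]).astype(int)
cv2.imwrite("pics/s8.png",cv2.resize(a[v-35:v+35,u-35:u+35,::-1],(490,490),interpolation=cv2.INTER_CUBIC))
E
```

```text
(no output)
```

View pics/s8.png

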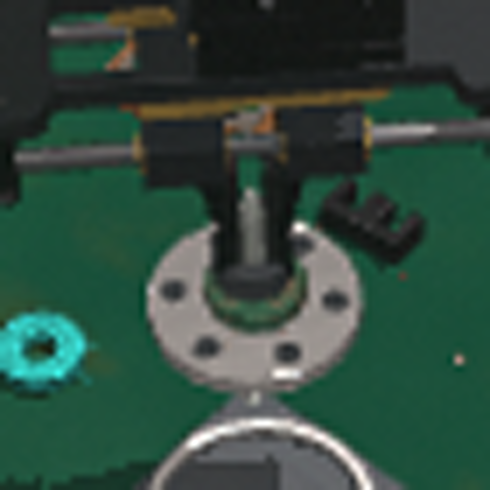

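The loaded spindle hangs level at crop (255,290), clear of the nest, with the toroid and collar seated. Its underside is at about 0.137 m.

```bash
python3 -c "
from station import *
print(finish_job())"
```

```text
the job is handed in; nothing more can be done
None
```

I handed the job in at about 21.5 s, holding the spindle level and steady by its post at about 13.7 cm above the worktop, with the toroid and collar looking fully home in the last picture; `finish_job` returned no verdict.

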